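# Return the laundry supplies to their drip trays

## Robot

A 6-joint arm with a two-finger parallel gripper is mounted at the origin on the work surface. World frame = base frame: x ahead of the robot, y to its left, z up, the work surface at z = 0. Lengths are in m, angles in rad, forces in N, time in s.
With the tool pointing down it reaches from about 0.15 to 0.775 m from the base axis. Payload 6.1 kg.
Tool frame: the origin (TCP) lies between the finger pads; the fingertips stand robot.tip_reach ahead of it and the grasp point (between the pads) lies 2 mm behind it (robot.tip_reach is the distance from the TCP to the fingertips, in m); z points along the fingers, y is the line along which they close (so a half turn about z gives the same grasp; the last joint's range is limited). The gripper opens to 85 mm and grips with 20 to 120 N. Pads are 22 mm wide; open, the fingers measure 114 mm over their backs; the gripper's body (76 mm by 85 mm) begins 54 mm behind the grasp point. The pads swing forward as they close: fully open they stand 13 mm farther back than shut.
Start: joints at [-1.121, 0.126, -0.04, 1.405, 0, 1.571], TCP at [0.228, -0.473, 0.248] pointing down, gripper open.
Joint ranges: [-2.72, 2.72], [-0.95, 1.95], [-1.27, 1.35], [-1.78, 2.02], [-1.46, 1.47], [-3.14, 3.14]. Speed limits (rad/s): [2.39, 2.39, 3.01, 3.14, 3.14, 3.14].

## Interface

Orientations are given as a rotation vector (axis times angle).
In Python, from workcell import robot gives the robot as it stands.
- The arm moves only by the tool carry_out, never from a script. Its argument "deltas" is a list that holds one entry, the list of rows, each a list of 6 numbers: the shift along the tool's x, y, z in m, then the turn, a rotation vector about the tool's x, y, z in degrees. A call has 1 to 20 rows; each row shifts and turns the commanded pose from where the row before left it, along the tool's axes as they then stand; what a row does not reach is not made up. A row lasts 1/8 s, in which the tool goes at most 62.5 mm and 10.7 degrees, less where a joint would pass 70% of its speed; a pose out of reach is approached as far as the arm can. A call with a gripper value outside its range is refused whole. "fingers" is the opening, from -1 (shut) to 1 (fully open), set as the call begins (left out, the last holds). The fingers move at their own pace and stop on an object; "force" is the grip in N (left out, the last holds). Time passes only in rows, so rows that do not move let the fingers close. It gives the time, the measured TCP pose, the force, the opening and the grip force at its end, in the units of the state.
- robot.get_state(): the state, without advancing time (a new reading comes with each control period).
- robot.camera(name): name is "scene" or "top" or "wrist"; returns the picture (420x560x3 uint8, blue, green, red); there is no depth.
- robot.camera_info(name): a dict with "intrinsics" (3x3 intrinsics, pixels), "k1" (the pictures are not rectified: a ray, as slopes to the right and down, at radius r is drawn at 1 + k1 r^2 times it, then the intrinsics apply), "rvec" (rotation vector, rad) and "tvec" (3), from world to camera coordinates, as OpenCV has them; the wrist camera has in their place "tool_from_camera" (4x4, takes a point from camera to tool coordinates, whose origin is the TCP and whose axes are the flange's). Camera axes: x right, y down, z forward; pixel columns grow to the right and rows downward; lengths in m; the calibration is good to about 2 mm. A picture is of the moment at which its call begins: read the wrist's pose just before it. camera_info takes no time and is no camera call.
- robot.sign_off(): hands the job in; it is judged then, once.
Trained networks look in the newest picture that a camera, given by its name, has taken for a name from the list of things; names that differ only in an ending like _2 or _b are one class to them, and where a whole thing is asked for, a point or a joint stands for the part that bears it (a point fixed in the world has none). Each returns a list of dicts, best first, with "confidence" (0 to 1); they miss things now and then, are a little off and sometimes report something else, mostly with a low value. They report only what shows in the picture. A call takes as long as a camera call. They do not tell look-alikes from the thing itself.
- robot.spot_in(camera, query): "position" ([x, y, z] in m, in world coordinates, good to about 4 mm: the middle of the surface that is visible of it).
- robot.mark_of(camera, query): "position" ([x, y, z] in m, in world coordinates, good to about 4 mm: a listed point, or the origin of a listed thing).
The state is a dict: "time": time; "q": joint angles; "qvel": joint speeds; "effort": joint torques, N m; "position": TCP position; "eef_rot": TCP orientation; "wrist_force": force on the tool from outside, world axes, zero at the start; "torque": the same for the moment, N m; "gripper_width": opening from 0.0 (shut) to 1.0 (fully open); "grasp_force": force on a finger pad.
Only numpy, scipy, OpenCV 4.12 (cv2) and the standard library are available. Lean on these libraries where they do the work, as an engineer would, in place of code of your own. Each camera call takes 0.05 s, during which the arm holds its last target. There are 200 camera calls.

## Task

The folding table has been wiped down: put the four laundry supplies back so that nothing drips on the wood - the stain-remover bottle in the small round tray, the powder tub in the large round tray, the tablet tin in the square tray and the soap bar lengthwise in the oblong soap dish, each standing flat on the floor of its tray, inside the rim, the tin and soap turned square with theirs. Keep the bottle, tub and tin upright all the time, and leave the measuring scoop and the brass padlock where they are.

Things in the scene. Friction and masses are not known exactly. Their poses are not given: they have to be found in the camera images.
- stain_bottle: Slim round stain-remover bottle, white plastic with a paper band and a small grey cap: body 42 mm in diameter and straight up to 98 mm, then a shoulder and a 25 mm cap; 120 mm tall, about 0.15 kg, loose, stands upright. Origin: centre of its underside; z up. Yaw has no meaning.
- powder_tub: Wide round tub, white plastic with a paper band and a flush flat lid: 62 mm in diameter all the way up, 92 mm tall, about 0.32 kg, closed, loose, stands upright. Origin: centre of its underside; z up. Yaw has no meaning.
- tablet_tin: Square bare-metal tin, 55 x 55 mm (lid 56 mm) and 85 mm tall, about 0.24 kg, closed, loose, stands upright. Origin: centre of its underside; z up. x and y are square to its sides.
- soap_bar: Oblong bar of tan laundry soap lying flat, 80 mm long (along its x), 48 mm wide (along y), 34 mm high, about 0.14 kg, loose. Origin: centre of its underside; z up. 
- small_round_tray: Small round drip tray of light grey plastic for the bottle: well 62 mm in diameter, 70 mm outside. It is fixed to the table, its floor is 3 mm thick and its rim, 4 mm thick, is 10 mm high from the table (so the well is 7 mm deep). Origin: centre of its underside, on the table; z up. Yaw has no meaning.
- large_round_tray: Large round drip tray of light grey plastic for the tub: well 84 mm in diameter, 92 mm outside. It is fixed to the table, its floor is 3 mm thick and its rim, 4 mm thick, is 10 mm high from the table (so the well is 7 mm deep). Origin: centre of its underside, on the table; z up. Yaw has no meaning.
- square_tray: Square drip tray of light grey plastic for the tin: well 75 x 75 mm, 83 mm outside. It is fixed to the table, its floor is 3 mm thick and its rim, 4 mm thick, is 10 mm high from the table (so the well is 7 mm deep). Origin: centre of its underside, on the table; z up. x and y are square to its sides.
- soap_dish: Oblong soap dish of light grey plastic with five dark drain slots marked across its flat floor: well 100 mm long (along its x) and 68 mm wide (along y), 108 x 76 mm outside. It is fixed to the table, its floor is 3 mm thick and its rim, 4 mm thick, is 10 mm high from the table (so the well is 7 mm deep). Origin: centre of its underside, on the table; z up.
- scoop: White plastic measuring scoop, a bystander to be left alone: cup 52 mm in diameter, 40 mm high, with a flat handle at the rim; 114 mm long in all (along x, handle to -x). Origin: on the table, near the middle of its length, 28 mm from the cup's axis. About 0.05 kg, loose.
- padlock: Brass padlock lying flat, a bystander to be left alone: 78 mm long with its steel shackle (towards +x), 46 mm wide, 20 mm thick. Origin: on the table, 12 mm from the middle of the brass body towards the shackle. About 0.2 kg, loose.
Things that resemble listed ones, but are neither listed nor needed, are in the scene too. Leave any green look-alike of the square_tray alone. Leave any green look-alike of the soap_dish alone.

How it is judged:
By the outcome, as a careful person would: the job done as asked, in the order asked, and still so for the second after the job is handed in, with the robot touching nothing.
It also fails if it takes over 106 s, if anything falls off the work surface, if the arm or the gripper's body presses on something with over 40 N, if the wrist force passes 120 N, or if a joint passes its speed limit or range.

## Working session

There is one attempt and no reset: what is moved stays moved. The work goes in short steps, Python scripts to look and compute and a tool call to move; the robot and the scene stay as the last step left them, time stands still between calls to the robot, and variables do not carry over. Pictures are saved under pics/ and viewed, at most 15 in all, crops included, and the job is handed in when it is done.

Besides the shell and the picture viewer there is one more tool, called after ">>>" as name(argument=value, ...), one argument or row to a line, values as JSON. carry_out: Moves the arm, as the interface text tells. Its arguments: {"type":"object","properties":{"deltas":{"type":"array"},"fingers":{"type":"number"},"force":{"type":"number"}},"required":["deltas"]}

```bash
ls; mkdir -p pics; python3 - <<'E'
from workcell import robot
import cv2,numpy as np
np.set_printoptions(precision=4,suppress=True)
print(robot.tip_reach)
s=robot.get_state();print(s)
for n in("top","scene"):
    cv2.imwrite(f"pics/{n}0.png",robot.camera(n))
    print(n,robot.camera_info(n))
    for q in "stain_bottle powder_tub tablet_tin soap_bar small_round_tray large_round_tray square_tray soap_dish scoop padlock".split():
        print(q,[(np.round(d["position"],3).tolist(),round(d["confidence"],2)) for d in robot.mark_of(n,q)])
print(robot.camera_info("wrist"))
E
```

```text
pics
0.017
{'time': 0.0, 'q': array([-1.121 ,  0.1264, -0.0406,  1.4054, -0.    ,  1.5708]), 'qvel': array([ 0.0016,  0.0003, -0.0015,  0.0004, -0.0003, -0.0004]), 'effort': array([ -0.0004, -43.5906,  35.2929,   0.017 ,  -0.0002,  -0.    ]), 'position': array([ 0.2281, -0.4725,  0.2475]), 'eef_rot': array([-3.061 , -0.7003,  0.0006]), 'wrist_force': array([ 0.2924, -0.2435, -0.3582]), 'torque': array([0.0238, 0.078 , 0.0405]), 'grasp_force': 0.0, 'gripper_width': 0.9994244949377469}
top {'intrinsics': array([[475.3981,   0.    , 271.698 ],
       [  0.    , 475.3981, 213.5527],
       [  0.    ,   0.    ,   1.    ]]), 'k1': -0.03540950374742231, 'rvec': array([ 2.1825, -2.1579,  0.1224]), 'tvec': array([0.0067, 0.4362, 1.2813])}
stain_bottle [([0.378, 0.282, -0.0], 0.66)]
powder_tub [([0.456, -0.103, -0.002], 0.75), ([0.654, 0.082, 0.0], 0.49)]
tablet_tin [([0.472, 0.088, 0.0], 0.59)]
soap_bar [([0.513, -0.411, -0.002], 0.84)]
small_round_tray [([0.402, -0.292, -0.001], 0.96)]
large_round_tray [([0.515, 0.382, -0.0], 0.64)]
square_tray [([0.656, 0.08, -0.001], 0.78), ([0.19, 0.29, 0
[... 685 characters left out ...]
.21)]
small_round_tray [([0.398, -0.292, 0.003], 0.62)]
large_round_tray [([0.516, 0.384, -0.002], 0.94)]
square_tray [([0.685, 0.39, -0.005], 0.95), ([0.19, 0.298, 0.001], 0.92), ([0.656, 0.09, -0.002], 0.57)]
soap_dish [([0.636, -0.079, -0.002], 0.98), ([0.658, -0.408, 0.002], 0.77)]
scoop []
padlock [([0.596, 0.243, -0.001], 0.72)]
{'intrinsics': array([[302.1377,   0.    , 281.8193],
       [  0.    , 302.1377, 208.9077],
       [  0.    ,   0.    ,   1.    ]]), 'k1': -0.03939025115687246, 'tool_from_camera': array([[ 0.0003, -0.9551, -0.2963,  0.0763],
       [ 1.    ,  0.0002,  0.0001, -0.001 ],
       [-0.0001, -0.2963,  0.9551, -0.1244],
       [ 0.    ,  0.    ,  0.    ,  1.    ]])}
```

View pics/top0.png

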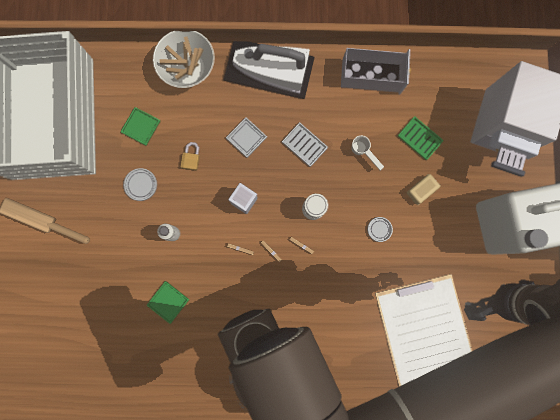

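View pics/scene0.png

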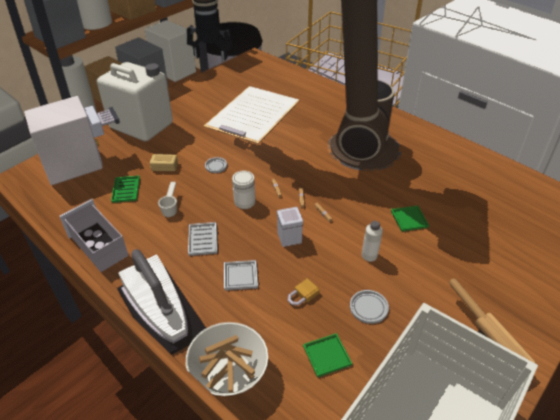

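The top picture shows these:
- Bottle (170,232), tub (316,206), tin (242,198), soap (425,188).
- Grey trays: small round (379,229), large round (140,184), square (246,137), oblong dish (304,144).
- Scoop (367,150) and padlock (190,156).

Square tray candidates are grey (246,137), green (140,126) and green (168,300). The grey one fits "light grey plastic". Dish candidates are grey (304,144) and green (419,138), and again grey fits.

Next I'll rectify the picture to metric planes and segment it.

```bash
cat > h.py <<'E'
from workcell import robot
import cv2,numpy as np
from scipy.spatial.transform import Rotation as R
np.set_printoptions(precision=4,suppress=True)
def cam(name):
    s=robot.get_state(); i=robot.camera_info(name)
    if name=="wrist":
        T=np.eye(4);T[:3,:3]=R.from_rotvec(s["eef_rot"]).as_matrix();T[:3,3]=s["position"]
        W=np.linalg.inv(T@i["tool_from_camera"]);rv,t=W[:3,:3],W[:3,3]
    else: rv,t=R.from_rotvec(i["rvec"]).as_matrix(),i["tvec"]
    return robot.camera(name),(i["intrinsics"],i["k1"],rv,t)
def proj(P,C):
    K,k1,Rm,t=C; c=P@Rm.T+t; u=c[...,:2]/c[...,2:]; r2=(u**2).sum(-1,keepdims=True)
    u=u*(1+k1*r2); return u*[K[0,0],K[1,1]]+K[:2,2]
def ortho(img,C,z,cx,cy,hx,hy,mm=1.0):
    """up=+x, left=+y; px of mm"""
    xs=cx+hx-np.arange(int(2000*hx/mm))*mm/1e3; ys=cy+hy-np.arange(int(2000*hy/mm))*mm/1e3
    Y,X=np.meshgrid(ys,xs); p=proj(np.stack([X,Y,X*0+z],-1),C).astype(np.float32)
    return cv2.remap(img,p[...,0],p[...,1],cv2.INTER_CUBIC)
def blob(o,test,cx,cy,hx,hy,mm=1.0):
    """largest blob nearest centre -> rect (centre,size mm,yaw deg), circle"""
    m=test(o).astype(np.uint8); m=cv2.morphologyEx(m,cv2.MORPH_OPEN,np.ones((3,3),np.uint8))
    cs=[c for c in cv2.findContours(m,cv2.RETR_EXTERNAL,cv2.CHAIN_APPROX_NONE)[0] if cv2.contourArea(c)*mm*mm>700]
    out=[]
    for c in sorted(cs,key=lambda c:-cv2.contourArea(c)):
        W=lambda u,v:(round(cx+hx-v*mm/1e3,4),round(cy+hy-u*mm/1e3,4))
        (u,v),(w,h),a=cv2.minAreaRect(c)
        b=cv2.boxPoints(((u,v),(w,h),a)); e=max((b[1]-b[0],b[2]-b[1]),key=np.linalg.norm)
        yaw=np.degrees(np.arctan2(-e[0],-e[1]))%180
        (p,q),r=cv2.minEnclosingCircle(c)
        out.append((W(u,v),round(max(w,h)*mm,1),round(min(w,h)*mm,1),round(yaw,1),'circ',W(p,q),round(2*r*mm,1)))
    return out
def grey(o):
    h=cv2.cvtColor(o,cv2.COLOR_BGR2HSV); return (h[...,1]<75)&(h[...,2]>70)
def soap(o):
    h=cv2.cvtColor(o,cv2.COLOR_BGR2HSV); return (h[...,1]<140)&(h[...,2]>140)
def go(x,y,z,yaw=None):
    """tool-frame shift to the target and the yaw turn about tool z"""
    s=robot.get_state(); M=R.from_rotvec(s["eef_rot"]).as_matrix()
    if yaw is not None:
        cur=np.degrees(np.arctan2(M[1,0],M[0,0])); d=(cur-yaw+90)%180-90
        print("yaw now",round(cur,2),"turn tool z",round(d,2))
    print("now",s["position"],"tilt",np.degrees(np.arccos(-M[2,2])).round(2),"q6",s["q"][5].round(2),"shift mm",(M.T@(np.array([x,y,z])-s["position"])*1e3).round(1))
E
python3 - <<'E'
from h import *
im,C=cam("top")
cv2.imwrite("pics/orth.png",ortho(im,C,0.01,0.44,0,0.3,0.48,1.2))
for n,z,x,y,t in [("small",.01,.4,-.292,grey),("large",.01,.515,.382,grey),("square",.01,.656,.085,grey),("dish",.01,.636,-.08,grey),("soap",.034,.513,-.412,soap),("tin",.085,.474,.09,grey),("tub",.092,.455,-.103,grey),("bottle",.12,.381,.284,grey)]:
    o=ortho(im,C,z,x,y,.08,.08,.5); print(n,blob(o,t,x,y,.08,.08,.5))
E
```

```text
small [((0.3983, -0.2885), 71.0, 69.5, np.float32(90.0), 'circ', (0.3976, -0.2881), 72.3)]
large [((0.516, 0.3807), 94.4, 93.0, np.float32(45.0), 'circ', (0.5154, 0.381), 96.0)]
square [((0.6542, 0.0863), 86.2, 85.7, np.float32(47.3), 'circ', (0.6541, 0.086), 117.2)]
dish [((0.6356, -0.0786), 110.3, 79.1, np.float32(48.7), 'circ', (0.636, -0.0782), 131.9)]
soap [((0.484, -0.4115), 186.6, 92.2, np.float32(130.3), 'circ', (0.4837, -0.4117), 188.5), ((0.537, -0.3772), 90.5, 41.0, np.float32(90.0), 'circ', (0.537, -0.3769), 98.4)]
tin [((0.47, 0.0882), 64.3, 61.6, np.float32(57.0), 'circ', (0.47, 0.0882), 84.3)]
tub [((0.4493, -0.0988), 72.8, 61.5, np.float32(135.0), 'circ', (0.449, -0.0995), 73.7)]
bottle [((0.3754, 0.2736), 58.9, 41.6, np.float32(69.4), 'circ', (0.3763, 0.2732), 59.3)]
```

View pics/orth.png

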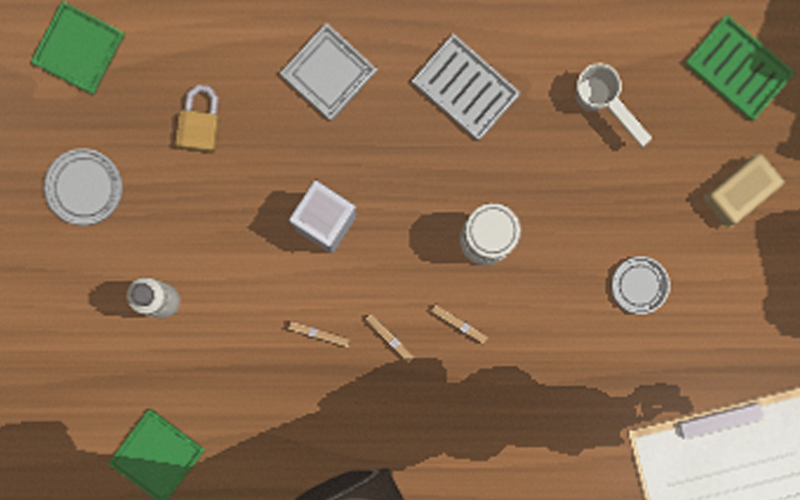

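The rectified view is 1.2 mm/px, and the grey pieces stand out clearly from the green look-alikes:
- Grey square tray (327,70), measured at 86 mm against 83 mm outside.
- Grey dish (465,87), measured at 110 x 79 mm against 108 x 76 mm.
- Green squares (78,48) and (157,455) and the green dish (737,67) are to be left alone.

I'll move over the bottle first.

```bash
python3 -c "
from h import *
go(.38,.28,.27,25.8)"
```

```text
yaw now 25.77 turn tool z -0.03
now [ 0.2283 -0.4728  0.2483] tilt 0.0 q6 1.57 shift mm [ 463.9 -611.9  -21.7]
```

>>> carry_out(
  deltas=[
    [[28,-38,-1.4,0,0,0],[28,-38,-1.4,0,0,0]],
  ],
  fingers=1,
)

```text
time: 1.4
position: [0.2513, -0.3489, 0.2516]
eef_rot: [-3.062, -0.698, -0.0]
wrist_force: [1.0, -0.2, -0.4]
gripper_width: 1.002
grasp_force: 0.0
```

I sent those shifts in mm instead of m. The limiter clipped them, so the arm only moved along the intended line. I'll use metres from here.

>>> carry_out(
  deltas=[
    [[0.03,-0.0394,-0.0014,0,0,0],[0.03,-0.0394,-0.0014,0,0,0],[0.03,-0.0394,-0.0014,0,0,0],[0.03,-0.0394,-0.0014,0,0,0],[0.03,-0.0394,-0.0014,0,0,0],[0.03,-0.0394,-0.0014,0,0,0],[0.03,-0.0394,-0.0014,0,0,0],[0.03,-0.0394,-0.0014,0,0,0],[0.03,-0.0394,-0.0014,0,0,0],[0.03,-0.0394,-0.0014,0,0,0],[0.03,-0.0394,-0.0014,0,0,0],[0.03,-0.0394,-0.0014,0,0,0],[0.02,-0.026,-0.001,0,0,0],[0,0,0,0,0,0]],
  ],
)

```text
time: 3.15
position: [0.3957, 0.2277, 0.2701]
eef_rot: [-3.012, -0.774, 0.014]
wrist_force: [-0.1, 0.1, -0.3]
gripper_width: 1.003
grasp_force: 0.0
```

```bash
python3 - <<'E'
from h import *
im,C=cam("wrist"); cv2.imwrite("pics/w1.png",im)
print(robot.get_state()["position"])
for d in robot.mark_of("wrist","stain_bottle"): print(d)
o=ortho(im,C,.12,.381,.28,.08,.08,.5); cv2.imwrite("pics/w1o.png",o)
print(blob(o,lambda o:cv2.cvtColor(o,cv2.COLOR_BGR2GRAY)<90,.381,.28,.08,.08,.5),blob(o,grey,.381,.28,.08,.08,.5))
go(.38,.28,.085)
E
```

```text
[0.3951 0.2269 0.2702]
{'position': [0.3793, 0.2826, 0.0009], 'confidence': 0.64}
{'position': [0.4548, -0.101, 0.0016], 'confidence': 0.45}
[] [((0.3937, 0.2839), 52.3, 37.7, np.float32(172.9), 'circ', (0.3937, 0.2831), 52.8)]
now [0.3948 0.2265 0.2704] tilt 1.87 q6 3.14 shift mm [ 13. -48. 187.]
```

View pics/w1.png

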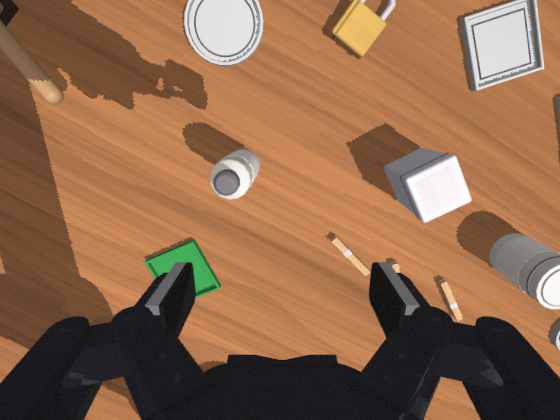

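The wrist view shows the bottle at (235,175), with its cap at (226,182). Joint 6 reached its limit and left a 1.9° tilt, so I'll level the tool and turn back.

```bash
cat >> h.py <<'E'
def go(x,y,z,yaw,half=True):
    """level (deg, tool frame), yaw turn about tool z, then shift in the final tool frame"""
    s=robot.get_state(); M=R.from_rotvec(s["eef_rot"]).as_matrix(); cur=np.arctan2(M[1,0],M[0,0])
    D=lambda a:np.array([[np.cos(a),np.sin(a),0],[np.sin(a),-np.cos(a),0],[0,0,-1]])
    d=(np.degrees(cur)-yaw+180)%360-180
    if half: d=(d+90)%180-90
    lev=R.from_matrix(M.T@D(cur)).as_rotvec(degrees=True)
    q=np.degrees(s["q"]); q1=np.degrees(np.arctan2(y,x))
    F=D(cur-np.radians(d))
    print("pos",s["position"],"yaw",np.degrees(cur).round(2),"level",lev.round(2),"turn",round(d,2),"q6 ",q[5].round(),"->",(q[5]+d+q1-q[0]).round(),"shift",(F.T@(np.array([x,y,z])-s["position"])).round(4),"w",round(s["gripper_width"],3),"f",s["grasp_force"])
E
python3 -c "
from h import *
go(.38,.283,.17,75)"
```

```text
pos [0.3948 0.2265 0.2704] yaw 28.75 level [-1.87  0.07 -0.  ] turn -46.25 q6  180.0 -> 142.0 shift [ 0.0508 -0.0289  0.1004] w 1.001 f 0.0
```

>>> carry_out(
  deltas=[
    [[0,0,0,-1.87,0.07,0],[0,0,0,0,0,-9.25],[0,0,0,0,0,-9.25],[0,0,0,0,0,-9.25],[0,0,0,0,0,-9.25],[0,0,0,0,0,-9.25],[0.0254,-0.0145,0,0,0,0],[0.0254,-0.0145,0,0,0,0],[0,0,0,0,0,0]],
  ],
)

```text
time: 4.38
position: [0.3819, 0.2792, 0.271]
eef_rot: [-2.482, -1.921, -0.003]
wrist_force: [-0.7, -1.1, 0.2]
gripper_width: 0.997
grasp_force: 0.0
```

```bash
python3 - <<'E'
from h import *
go(.38,.283,.085,75)
im,C=cam("wrist")
for d in robot.mark_of("wrist","stain_bottle"): print(d)
cv2.imwrite("pics/w2.png",im)
E
```

```text
pos [0.3819 0.2792 0.271 ] yaw 75.48 level [-0.08 -0.2   0.  ] turn 0.48 q6  141.0 -> 142.0 shift [ 0.0031 -0.0028  0.186 ] w 0.997 f 0.0
{'position': [0.3778, 0.2832, -0.0008], 'confidence': 0.57}
```

View pics/w2.png

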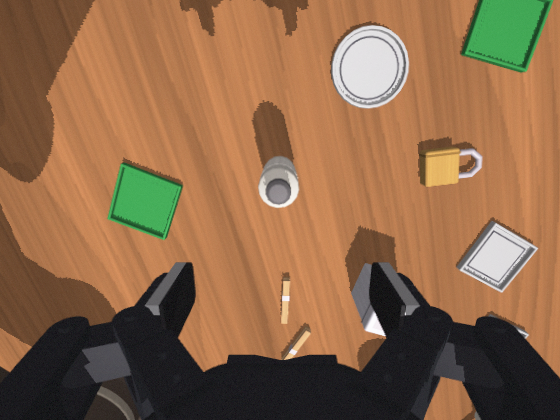

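The bottle cap is at (278,190), centred between the fingers, and the measurement agrees with that. I'll go down and grip.

>>> carry_out(
  deltas=[
    [[0.003,-0.003,0.036,0,-0.2,0.5],[0,0,0.05,0,0,0],[0,0,0.05,0,0,0],[0,0,0.03,0,0,0],[0,0,0.02,0,0,0],[0,0,0,0,0,0]],
  ],
)

```text
time: 5.22
position: [0.3792, 0.2811, 0.0837]
eef_rot: [-2.495, -1.907, 0.007]
wrist_force: [-0.3, -0.3, -0.2]
gripper_width: 1.002
grasp_force: 0.0
```

>>> carry_out(
  deltas=[
    [[0,0,0,0,0,0],[0,0,0,0,0,0],[0,0,0,0,0,0],[0,0,0,0,0,0],[0,0,0,0,0,0],[0,0,0,0,0,0]],
  ],
  fingers=-1,
  force=40,
)

```text
time: 5.98
position: [0.3804, 0.2833, 0.0861]
eef_rot: [-2.493, -1.909, -0.001]
wrist_force: [-1.2, -0.9, 6.7]
gripper_width: 0.481
grasp_force: 40.2
```

```bash
python3 -c "
from h import *
go(.398,-.288,.25,75)"
```

```text
pos [0.3804 0.2833 0.0861] yaw 74.89 level [-0.06 -0.11  0.  ] turn -0.11 q6  142.0 -> 69.0 shift [-0.5473  0.1649 -0.1639] w 0.481 f 40.17956945230253
```

Grip is good: width 0.48 is about 41 mm. Now I'll lift and carry.

>>> carry_out(
  deltas=[
    [[0,0,-0.024,0,0,0],[0,0,-0.04,0,0,0],[0,0,-0.05,0,0,0],[0,0,-0.05,0,0,0],[-0.0456,0.0137,0,0,0,0],[-0.0456,0.0137,0,0,0,0],[-0.0456,0.0137,0,0,0,0],[-0.0456,0.0137,0,0,0,0],[-0.0456,0.0137,0,0,0,0],[-0.0456,0.0137,0,0,0,0],[-0.0456,0.0137,0,0,0,0],[-0.0456,0.0137,0,0,0,0],[-0.0456,0.0137,0,0,0,0],[-0.0456,0.0137,0,0,0,0],[-0.0456,0.0137,0,0,0,0],[-0.0456,0.0137,0,0,0,0],[0,0,0,0,0,0],[0,0,0,0,0,0]],
  ],
)

```text
time: 8.22
position: [0.3959, -0.2883, 0.2481]
eef_rot: [-2.493, -1.907, 0.002]
wrist_force: [0.8, 0.6, -1.4]
gripper_width: 0.478
grasp_force: 41.0
```

```bash
python3 - <<'E'
from h import *
im,C=cam("wrist"); cv2.imwrite("pics/w3.png",im)
o=ortho(im,C,.01,.398,-.288,.06,.06,.5); print(blob(o,grey,.398,-.288,.06,.06,.5))
print(robot.mark_of("wrist","small_round_tray"),robot.mark_of("wrist","stain_bottle"))
go(.398,-.288,.093,75)
E
```

```text
[((0.3884, -0.3049), 110.3, 79.2, np.float32(73.4), 'circ', (0.3805, -0.3045), 120.3)]
[{'position': [0.3961, -0.2862, -0.0047], 'confidence': 0.76}] [{'position': [0.3929, -0.2889, 0.1617], 'confidence': 0.56}]
pos [ 0.3962 -0.2875  0.2485] yaw 74.95 level [-0.12 -0.01  0.  ] turn -0.05 q6  69.0 -> 69.0 shift [0.     0.0018 0.1555] w 0.478 f 41.04074975126423
```

View pics/w3.png

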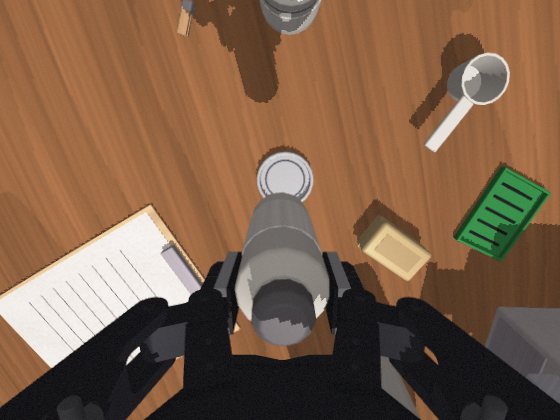

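The tray is at (285,178), directly below the upright bottle. I'll lower to TCP z = 0.0895 and release.

>>> carry_out(
  deltas=[
    [[0,0.0018,0.05,0,0,0],[0,0,0.05,0,0,0],[0,0,0.035,0,0,0],[0,0,0.014,0,0,0],[0,0,0.005,0,0,0],[0,0,0.004,0,0,0],[0,0,0,0,0,0],[0,0,0,0,0,0]],
  ],
)

```text
time: 9.38
position: [0.398, -0.2892, 0.0911]
eef_rot: [-2.494, -1.909, 0.001]
wrist_force: [-0.5, -0.6, -1.5]
gripper_width: 0.481
grasp_force: 41.0
```

```bash
python3 -c "
from h import *
go(.398,-.288,.0895,75); print(robot.get_state()['wrist_force'])"
```

```text
pos [ 0.398  -0.2892  0.0911] yaw 74.87 level [-0.06  0.02 -0.  ] turn -0.13 q6  69.0 -> 69.0 shift [ 0.0011 -0.0003  0.0016] w 0.481 f 41.03985321591608
[-0.4781 -0.5771 -1.5281]
```

>>> carry_out(
  deltas=[
    [[0,0,0.0015,0,0,0],[0,0,0.001,0,0,0],[0,0,0,0,0,0]],
  ],
)

```text
time: 9.75
position: [0.3979, -0.2892, 0.0891]
eef_rot: [-2.494, -1.91, 0.002]
wrist_force: [-1.7, 0.7, 7.5]
gripper_width: 0.475
grasp_force: 41.9
```

Contact is confirmed by +7.5 N. I'll release and rise.

>>> carry_out(
  deltas=[
    [[0,0,0,0,0,0],[0,0,0,0,0,0],[0,0,0,0,0,0],[0,0,0,0,0,0],[0,0,-0.02,0,0,0],[0,0,-0.04,0,0,0],[0,0,-0.05,0,0,0],[0,0,-0.05,0,0,0],[0,0,0,0,0,0]],
  ],
  fingers=1,
)

```text
time: 10.88
position: [0.3994, -0.29, 0.2519]
eef_rot: [2.49, 1.907, 0.001]
wrist_force: [0.4, -0.4, -0.9]
gripper_width: 0.999
grasp_force: 0.0
```

```bash
python3 - <<'E'
from h import *
im,C=cam("wrist"); cv2.imwrite("pics/w4.png",im)
print(robot.mark_of("wrist","small_round_tray"),robot.mark_of("wrist","stain_bottle"),robot.mark_of("wrist","powder_tub"))
im,C=cam("top"); o=ortho(im,C,.092,.455,-.103,.06,.06,.5)
cv2.imwrite("pics/t4.png",cv2.resize(im[160:270,270:420],None,fx=4,fy=4))
print(blob(o,lambda o:cv2.cvtColor(o,cv2.COLOR_BGR2HSV)[...,2]>185,.455,-.103,.06,.06,.5))
go(.455,-.103,.26,75)
E
```

```text
[{'position': [0.3989, -0.2869, -0.0007], 'confidence': 0.71}] [{'position': [0.3944, -0.2889, 0.0015], 'confidence': 0.91}] [{'position': [0.4544, -0.102, 0.001], 'confidence': 0.92}, {'position': [0.3991, -0.2891, -0.0027], 'confidence': 0.28}]
[((0.4633, -0.0991), 52.6, 40.4, np.float32(91.1), 'circ', (0.4605, -0.0985), 59.1)]
pos [ 0.3974 -0.2886  0.2463] yaw 74.88 level [-0.27 -0.06  0.  ] turn -0.12 q6  69.0 -> 92.0 shift [ 0.1941  0.0076 -0.0137] w 0.997 f 0.0
```

View pics/w4.png

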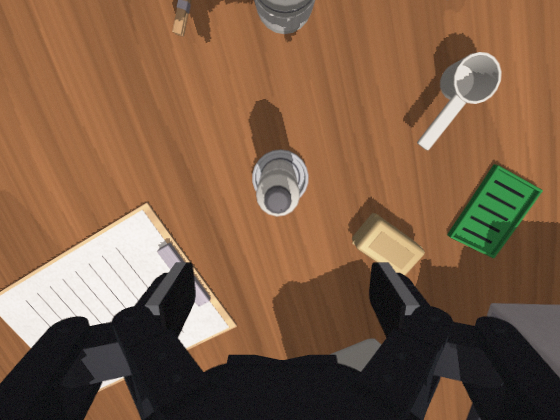

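The bottle stands upright in the small tray: cap at (277,200), tray ring at (279,178). The tub measures (0.455,-0.103) consistently, so I'll go over it and down. The tub is 92 mm tall, so TCP z = 0.065 keeps the gripper body clear at about 0.121.

>>> carry_out(
  deltas=[
    [[0.0485,0.0019,0,-0.27,0,0],[0.0485,0.0019,0,0,0,0],[0.0485,0.0019,0,0,0,0],[0.0485,0.0019,0,0,0,0],[0,0,0,0,0,0],[0,0,0,0,0,0]],
  ],
)

```text
time: 11.88
position: [0.4555, -0.1036, 0.247]
eef_rot: [2.493, 1.91, 0.0]
wrist_force: [-0.2, -0.4, 0.9]
gripper_width: 1.003
grasp_force: 0.0
```

```bash
python3 - <<'E'
from h import *
im,C=cam("wrist"); cv2.imwrite("pics/w5.png",im)
print(robot.mark_of("wrist","powder_tub"))
go(.455,-.103,.065,75)
p=proj(np.array([[.455,-.103,.092],[.455,-.103,0]]),C); print(p)
E
```

```text
[{'position': [0.4538, -0.1003, 0.0019], 'confidence': 0.64}]
pos [ 0.4555 -0.1044  0.2473] yaw 74.8 level [0.08 0.01 0.  ] turn -0.2 q6  92.0 -> 92.0 shift [ 0.0012 -0.0008  0.1823] w 0.998 f 0.0
[[281.2203 198.5967]
 [281.3403 179.1702]]
```

View pics/w5.png

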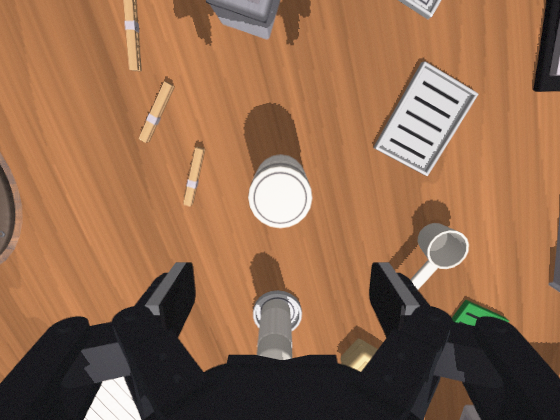

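The lid is centred at (280,197) against a predicted (281,199), so the tub position holds. Going down.

>>> carry_out(
  deltas=[
    [[0.002,-0.001,0.05,0,0,0],[0,0,0.05,0,0,0],[0,0,0.05,0,0,0],[0,0,0.022,0,0,0],[0,0,0.01,0,0,0],[0,0,0,0,0,0],[0,0,0,0,0,0]],
  ],
)

```text
time: 12.85
position: [0.4567, -0.102, 0.0671]
eef_rot: [2.492, 1.907, 0.004]
wrist_force: [-0.3, 0.2, 0.2]
gripper_width: 1.0
grasp_force: 0.0
```

>>> carry_out(
  deltas=[
    [[0,0,0,0,0,0],[0,0,0,0,0,0],[0,0,0,0,0,0],[0,0,0,0,0,0],[0,0,0,0,0,0]],
  ],
  fingers=-1,
  force=50,
)

```text
time: 13.48
position: [0.4563, -0.1016, 0.067]
eef_rot: [2.492, 1.908, 0.004]
wrist_force: [-1.4, 0.2, 6.1]
gripper_width: 0.715
grasp_force: 54.1
```

```bash
python3 -c "
from h import *
go(.5155,.381,.23,75)"
```

```text
pos [ 0.4563 -0.1016  0.067 ] yaw 74.88 level [ 0.22 -0.   -0.  ] turn -0.12 q6  93.0 -> 141.0 shift [ 0.4815 -0.0678 -0.163 ] w 0.715 f 54.122607707977295
```

>>> carry_out(
  deltas=[
    [[0,0,-0.023,0,0,0],[0,0,-0.04,0,0,0],[0,0,-0.05,0,0,0],[0,0,-0.05,0,0,0],[0.0481,-0.0068,0,0,0,0],[0.0481,-0.0068,0,0,0,0],[0.0481,-0.0068,0,0,0,0],[0.0481,-0.0068,0,0,0,0],[0.0481,-0.0068,0,0,0,0],[0.0481,-0.0068,0,0,0,0],[0.0481,-0.0068,0,0,0,0],[0.0481,-0.0068,0,0,0,0],[0.0481,-0.0068,0,0,0,0],[0.0481,-0.0068,0,0,0,0],[0,0,0,0,0,0],[0,0,0,0,0,0]],
  ],
)

```text
time: 15.48
position: [0.5149, 0.3805, 0.228]
eef_rot: [2.492, 1.909, -0.0]
wrist_force: [-0.4, -0.6, -3.8]
gripper_width: 0.715
grasp_force: 55.7
```

```bash
python3 - <<'E'
from h import *
im,C=cam("wrist")
print(robot.mark_of("wrist","large_round_tray"),robot.mark_of("wrist","powder_tub"))
go(.5155,.381,.0715,75)
print(robot.get_state()["wrist_force"])
E
```

```text
[{'position': [0.5117, 0.3788, -0.0004], 'confidence': 0.61}] [{'position': [0.5155, 0.3797, 0.1646], 'confidence': 0.61}]
pos [0.5152 0.3796 0.229 ] yaw 74.82 level [0.14 0.01 0.  ] turn -0.18 q6  142.0 -> 141.0 shift [ 0.0014 -0.0001  0.1575] w 0.714 f 55.74922442436218
[ 0.3553 -0.1317 -2.9907]
```

>>> carry_out(
  deltas=[
    [[0.001,0,0.05,0,0,0],[0,0,0.05,0,0,0],[0,0,0.035,0,0,0],[0,0,0.014,0,0,0],[0,0,0.006,0,0,0],[0,0,0.001,0,0,0],[0,0,0,0,0,0],[0,0,0,0,0,0]],
  ],
)

```text
time: 16.62
position: [0.5164, 0.3819, 0.0739]
eef_rot: [2.493, 1.909, 0.005]
wrist_force: [0.2, -0.9, -3.5]
gripper_width: 0.716
grasp_force: 55.9
```

>>> carry_out(
  deltas=[
    [[0,0,0.0015,0,0,0],[0,0,0.001,0,0,0],[0,0,0.0,0,0,0]],
  ],
)

```text
time: 17.0
position: [0.5159, 0.3815, 0.0702]
eef_rot: [2.493, 1.909, 0.002]
wrist_force: [0.2, -1.2, -2.9]
gripper_width: 0.712
grasp_force: 56.1
```

>>> carry_out(
  deltas=[
    [[0,0,0.001,0,0,0],[0,0,0,0,0,0]],
  ],
)

```text
time: 17.25
position: [0.516, 0.3817, 0.0701]
eef_rot: [2.493, 1.909, 0.004]
wrist_force: [-1.7, 0.4, 3.6]
gripper_width: 0.713
grasp_force: 56.5
```

Contact, so I'll release, rise and check.

>>> carry_out(
  deltas=[
    [[0,0,0,0,0,0],[0,0,0,0,0,0],[0,0,0,0,0,0],[0,0,-0.02,0,0,0],[0,0,-0.04,0,0,0],[0,0,-0.05,0,0,0],[0,0,-0.06,0,0,0],[0,0,0,0,0,0]],
  ],
  fingers=1,
)

```text
time: 18.25
position: [0.5173, 0.3828, 0.2453]
eef_rot: [2.493, 1.908, 0.018]
wrist_force: [-0.0, -0.2, 0.3]
gripper_width: 1.002
grasp_force: 0.0
```

```bash
python3 - <<'E'
from h import *
im,C=cam("wrist")
print(robot.mark_of("wrist","large_round_tray"),robot.mark_of("wrist","powder_tub"))
im,C=cam("top"); print(robot.mark_of("top","tablet_tin"))
o=ortho(im,C,.085,.474,.09,.05,.05,.25); cv2.imwrite("pics/t6.png",o)
go(.474,.09,.25,75)
E
```

```text
[] [{'position': [0.5158, 0.3827, 0.0042], 'confidence': 0.55}]
[{'position': [0.4722, 0.0895, -0.0023], 'confidence': 0.83}]
pos [0.515  0.3812 0.2373] yaw 74.87 level [0.03 0.13 0.  ] turn -0.13 q6  142.0 -> 116.0 shift [-0.2919  0.0357 -0.0127] w 1.001 f 0.0
```

View pics/t6.png

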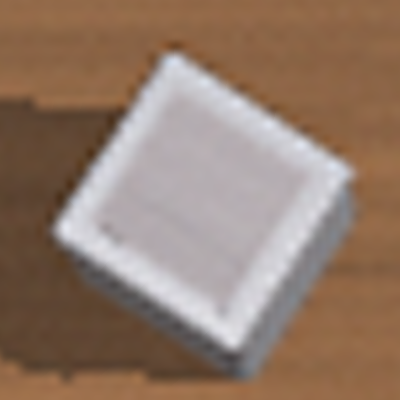

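The tin lid's corners are at (172,50), (352,172), (236,350) and (55,230). That gives centre (0.474, 0.089), side 54 mm and yaw 56.6° (mod 90). The tub is confirmed standing in its tray. Moving over the tin.

>>> carry_out(
  deltas=[
    [[-0.0487,0.0061,-0.002,0,0,0],[-0.0487,0.0061,-0.002,0,0,0],[-0.0487,0.0061,-0.002,0,0,0],[-0.0487,0.0061,-0.002,0,0,0],[-0.0487,0.0061,-0.002,0,0,0],[-0.0487,0.0061,-0.002,0,0,0],[0,0,0,0,0,9.1],[0,0,0,0,0,9.1],[0,0,0,0,0,0]],
  ],
)

```text
time: 19.62
position: [0.4741, 0.0896, 0.2501]
eef_rot: [2.763, 1.493, -0.0]
wrist_force: [-0.7, -0.4, -1.0]
gripper_width: 0.999
grasp_force: 0.0
```

```bash
python3 - <<'E'
from h import *
im,C=cam("wrist"); go(.474,.089,.06,56.6)
print(robot.mark_of("wrist","tablet_tin"))
o=ortho(im,C,.085,.474,.09,.05,.05,.25)
o2=ortho(im,C,.01,.654,.086,.08,.08,.4); print("tray",blob(o2,grey,.654,.086,.08,.08,.4))
o3=ortho(im,C,.01,.636,-.0785,.08,.08,.4); print("dish",blob(o3,grey,.636,-.0785,.08,.08,.4))
cv2.imwrite("pics/w7.png",np.hstack([o,o2,o3]))
E
```

```text
pos [0.4742 0.0898 0.2503] yaw 56.84 level [0.05 0.03 0.  ] turn 0.24 q6  134.0 -> 134.0 shift [-0.0008  0.0003  0.1903] w 0.998 f 0.0
[{'position': [0.4798, 0.0893, 0.0057], 'confidence': 0.93}]
tray [((0.6535, 0.0885), 85.2, 83.1, np.float32(137.6), 'circ', (0.6534, 0.0885), 116.5)]
dish [((0.6348, -0.0751), 108.8, 80.8, np.float32(48.8), 'circ', (0.6346, -0.0749), 133.4)]
```

View pics/w7.png

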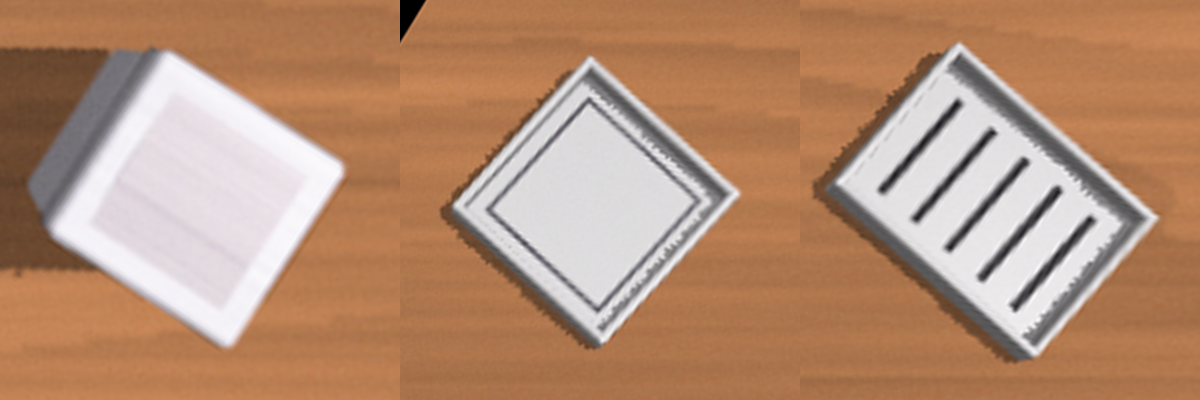

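This crop shows three items:
- **Tin:** centre (0.4745,0.090), yaw 56.7°.
- **Grey square tray:** centre (0.6535,0.087), yaw 47.5°.
- **Grey dish with five slots:** centre (0.636,-0.078), long axis 48.8°.

The strip was 1200 px wide, so I'll keep later pictures within 800 x 600. Gripping the tin now.

>>> carry_out(
  deltas=[
    [[0,0,0.05,0,0,0.2],[0,0,0.05,0,0,0],[0,0,0.05,0,0,0],[0,0,0.028,0,0,0],[0,0,0.012,0,0,0],[0,0,0,0,0,0],[0,0,0,0,0,0]],
  ],
)

```text
time: 20.6
position: [0.476, 0.0901, 0.0626]
eef_rot: [2.765, 1.486, 0.006]
wrist_force: [-0.3, 0.8, 0.3]
gripper_width: 1.004
grasp_force: 0.0
```

>>> carry_out(
  deltas=[
    [[0,0,0,0,0,0],[0,0,0,0,0,0],[0,0,0,0,0,0],[0,0,0,0,0,0],[0,0,0,0,0,0],[0,0,0,0,0,0]],
  ],
  fingers=-1,
  force=50,
)

```text
time: 21.35
position: [0.4758, 0.0901, 0.0624]
eef_rot: [2.766, 1.486, 0.006]
wrist_force: [0.3, 0.6, 6.6]
gripper_width: 0.636
grasp_force: 53.7
```

```bash
python3 -c "
from h import *
go(.6535,.087,.2,47.5)"
```

```text
pos [0.4758 0.0901 0.0624] yaw 56.48 level [ 0.19 -0.14 -0.  ] turn 8.98 q6  134.0 -> 140.0 shift [ 0.1178  0.1331 -0.1376] w 0.636 f 53.671581745147705
```

>>> carry_out(
  deltas=[
    [[0,0,-0.02,0,0,0],[0,0,-0.04,0,0,0],[0,0,-0.04,0,0,0],[0,0,-0.038,0,0,0],[0,0,0,0,0,4.5],[0,0,0,0,0,4.5],[0.0295,0.0333,0,0,0,0],[0.0295,0.0333,0,0,0,0],[0.0295,0.0333,0,0,0,0],[0.0295,0.0333,0,0,0,0],[0,0,0,0,0,0],[0,0,0,0,0,0]],
  ],
)

```text
time: 22.85
position: [0.652, 0.0868, 0.1988]
eef_rot: [2.875, 1.264, -0.0]
wrist_force: [-0.2, 1.1, -3.0]
gripper_width: 0.631
grasp_force: 54.2
```

```bash
python3 - <<'E'
from h import *
im,C=cam("wrist"); go(.6535,.087,.067,47.5)
print(robot.mark_of("wrist","square_tray"),robot.mark_of("wrist","tablet_tin"))
print(robot.get_state()["wrist_force"])
cv2.imwrite("pics/w8.png",im)
E
```

```text
pos [0.6518 0.0868 0.1994] yaw 47.48 level [ 0.07 -0.01 -0.  ] turn -0.02 q6  140.0 -> 140.0 shift [0.0013 0.0011 0.1324] w 0.641 f 54.1684627532959
[{'position': [0.6565, 0.0876, -0.0018], 'confidence': 0.83}] [{'position': [0.6517, 0.0859, 0.14], 'confidence': 0.63}]
[-0.0404 -0.4115 -2.0802]
```

View pics/w8.png

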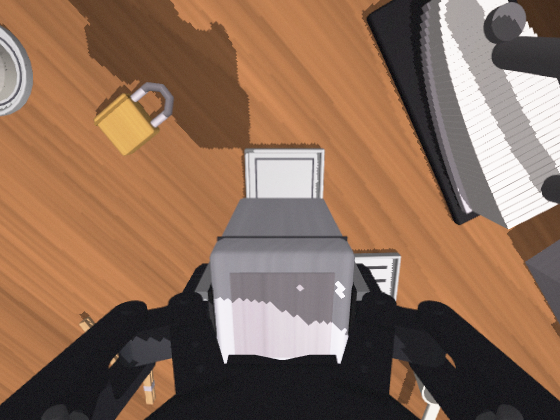

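The tin is square with its tray, whose edge shows at (285,150). I'll lower it.

>>> carry_out(
  deltas=[
    [[0.001,0.001,0.045,0,0,0],[0,0,0.045,0,0,0],[0,0,0.025,0,0,0],[0,0,0.012,0,0,0],[0,0,0.004,0,0,0],[0,0,0,0,0,0],[0,0,0,0,0,0]],
  ],
)

```text
time: 23.88
position: [0.6551, 0.087, 0.0702]
eef_rot: [2.874, 1.264, 0.006]
wrist_force: [-0.2, -0.2, -2.6]
gripper_width: 0.642
grasp_force: 54.2
```

>>> carry_out(
  deltas=[
    [[0,0,0.001,0,0,0],[0,0,0.001,0,0,0],[0,0,0,0,0,0]],
  ],
)

```text
time: 24.25
position: [0.6544, 0.0869, 0.0667]
eef_rot: [2.875, 1.264, 0.003]
wrist_force: [-0.3, 1.0, -1.8]
gripper_width: 0.638
grasp_force: 54.2
```

>>> carry_out(
  deltas=[
    [[0,0,0.001,0,0,0],[0,0,0,0,0,0]],
  ],
)

```text
time: 24.5
position: [0.6544, 0.0869, 0.0656]
eef_rot: [2.875, 1.264, 0.003]
wrist_force: [0.8, -0.4, -2.8]
gripper_width: 0.64
grasp_force: 54.2
```

>>> carry_out(
  deltas=[
    [[0,0,0.001,0,0,0],[0,0,0,0,0,0]],
  ],
)

```text
time: 24.75
position: [0.6544, 0.0869, 0.0654]
eef_rot: [2.874, 1.264, 0.004]
wrist_force: [-1.9, 0.0, 3.2]
gripper_width: 0.635
grasp_force: 54.7
```

Contact. I'll release, rise and check.

>>> carry_out(
  deltas=[
    [[0,0,0,0,0,0],[0,0,0,0,0,0],[0,0,0,0,0,0],[0,0,-0.02,0,0,0],[0,0,-0.04,0,0,0],[0,0,-0.05,0,0,0],[0,0,-0.06,0,0,0],[0,0,0,0,0,0]],
  ],
  fingers=1,
)

```text
time: 25.75
position: [0.6561, 0.0872, 0.2409]
eef_rot: [2.872, 1.263, 0.018]
wrist_force: [1.0, 0.6, -0.4]
gripper_width: 1.001
grasp_force: 0.0
```

```bash
python3 - <<'E'
from h import *
im,C=cam("wrist")
print(robot.mark_of("wrist","square_tray"),robot.mark_of("wrist","tablet_tin"))
o=ortho(im,C,.088,.6535,.087,.07,.07,.35)
im,C=cam("top"); o2=ortho(im,C,.034,.514,-.412,.07,.07,.35)
cv2.imwrite("pics/w9.png",np.hstack([o[:400,:400],o2[:400,:400]]))
go(.514,-.412,.25,47.5)
E
```

```text
[{'position': [0.5201, 0.3823, 0.0036], 'confidence': 0.56}] [{'position': [0.6542, 0.0839, 0.0035], 'confidence': 0.83}]
pos [0.6535 0.0869 0.233 ] yaw 47.47 level [0.03 0.04 0.  ] turn -0.03 q6  140.0 -> 94.0 shift [-0.462   0.2342 -0.017 ] w 1.0 f 0.0
```

View pics/w9.png

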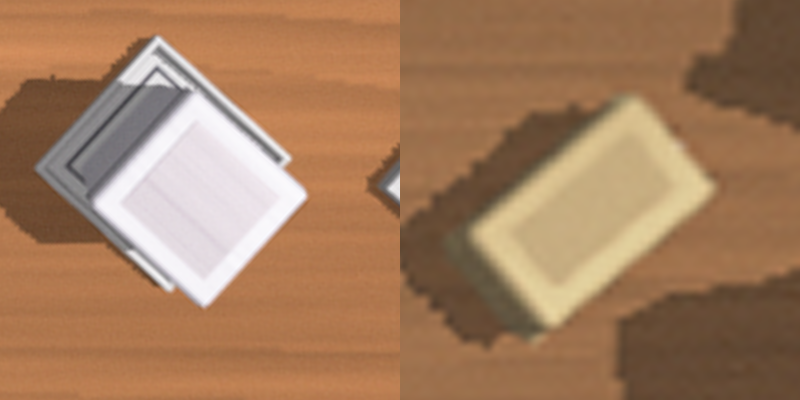

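Left crop: the tin is flat in the grey tray and square with it, centred at (0.654,0.088). Right crop: the soap's corners are at (631,93), (717,188), (550,328) and (468,238). That puts its centre near (0.511,-0.410), with the long axis at about 132°. Moving there and turning.

>>> carry_out(
  deltas=[
    [[-0.042,0.0213,0,0,0,0],[-0.042,0.0213,0,0,0,0],[-0.042,0.0213,0,0,0,0],[-0.042,0.0213,0,0,0,0],[-0.042,0.0213,0,0,0,0],[-0.042,0.0213,0,0,0,0],[-0.042,0.0213,0,0,0,0],[-0.042,0.0213,0,0,0,0],[-0.042,0.0213,0,0,0,0],[-0.042,0.0213,0,0,0,0],[-0.042,0.0213,0,0,0,0],[0,0,0,0,0,0]],
  ],
)

```text
time: 27.45
position: [0.5126, -0.4144, 0.2318]
eef_rot: [-2.877, -1.258, 0.0]
wrist_force: [-0.0, 0.3, 0.4]
gripper_width: 1.004
grasp_force: 0.0
```

>>> carry_out(
  deltas=[
    [[0,0,0,0,0,-9.4],[0,0,0,0,0,-9.4],[0,0,0,0,0,-9.4],[0,0,0,0,0,-9.4],[0,0,0,0,0,-9.4],[0,0,0,0,0,-9.4],[0,0,0,0,0,-9.4],[0,0,0,0,0,-9.4],[0,0,0,0,0,-9.3],[0,0,0,0,0,0],[0,0,0,0,0,0]],
  ],
)

```text
time: 28.82
position: [0.5144, -0.4112, 0.234]
eef_rot: [1.281, 2.867, 0.001]
wrist_force: [-0.7, -0.2, -0.7]
gripper_width: 0.999
grasp_force: 0.0
```

```bash
python3 - <<'E'
from h import *
im,C=cam("wrist")
print(robot.mark_of("wrist","soap_bar"))
o=ortho(im,C,.034,.512,-.41,.07,.07,.35)
m=lambda o:cv2.cvtColor(o,cv2.COLOR_BGR2HSV)
cv2.imwrite("pics/w10.png",np.hstack([im[:400],o])[:, :]if 0 else cv2.resize(o[:400,:400],None,fx=1.4,fy=1.4))
print(blob(o,lambda o:(m(o)[...,2]>150)&(m(o)[...,1]<135),.512,-.41,.07,.07,.35))
go(.512,-.41,.027,132)
E
```

```text
[{'position': [0.5126, -0.408, 0.0013], 'confidence': 0.84}]
[((0.5097, -0.407), 82.0, 48.4, np.float32(130.0), 'circ', (0.509, -0.4067), 91.5)]
pos [ 0.5145 -0.4116  0.2343] yaw 131.9 level [0.08 0.08 0.  ] turn -0.1 q6  9.0 -> 9.0 shift [ 0.0028 -0.0008  0.2073] w 0.998 f 0.0
```

View pics/w10.png

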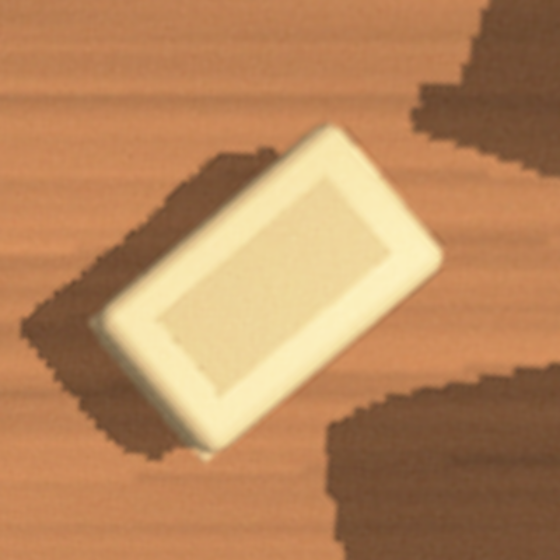

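The wrist measurement gives the soap at 82 x 48 mm (it should be 80 x 48), centred at (0.5105,-0.408) with yaw 130.2°. Going down to TCP z of about 0.027.

>>> carry_out(
  deltas=[
    [[0.005,-0.001,0.05,0,0,1.7],[0,0,0.05,0,0,0],[0,0,0.05,0,0,0],[0,0,0.035,0,0,0],[0,0,0.014,0,0,0],[0,0,0.005,0,0,0],[0,0,0.003,0,0,0],[0,0,0,0,0,0],[0,0,0,0,0,0]],
  ],
)

```text
time: 30.05
position: [0.5113, -0.4093, 0.0287]
eef_rot: [1.319, 2.847, 0.0]
wrist_force: [0.5, -0.5, -0.1]
gripper_width: 1.001
grasp_force: 0.0
```

>>> carry_out(
  deltas=[
    [[0,0,0,0,0,0],[0,0,0,0,0,0],[0,0,0,0,0,0],[0,0,0,0,0,0],[0,0,0,0,0,0],[0,0,0,0,0,0]],
  ],
  fingers=-1,
  force=45,
)

```text
time: 30.8
position: [0.511, -0.4091, 0.028]
eef_rot: [1.32, 2.848, 0.001]
wrist_force: [0.0, 1.0, 5.0]
gripper_width: 0.551
grasp_force: 48.1
```

```bash
python3 - <<'E'
from h import *
go(.636,-.078,.16,48.8)
E
```

```text
pos [ 0.511  -0.4091  0.028 ] yaw 130.28 level [0.09 0.14 0.  ] turn 81.48 q6  11.0 -> 124.0 shift [ 0.3315 -0.124  -0.132 ] w 0.551 f 48.07340741157532
```

>>> carry_out(
  deltas=[
    [[0,0,-0.02,0,0,0],[0,0,-0.04,0,0,0],[0,0,-0.04,0,0,0],[0,0,-0.04,0,0,0],[0,0,0,0,0,9.1],[0,0,0,0,0,9.1],[0,0,0,0,0,9.1],[0,0,0,0,0,9.1],[0,0,0,0,0,9.1],[0,0,0,0,0,9.0],[0,0,0,0,0,9.0],[0,0,0,0,0,9.0],[0,0,0,0,0,9.0]],
  ],
)

```text
time: 32.42
position: [0.5101, -0.4086, 0.1665]
eef_rot: [-2.864, -1.29, -0.002]
wrist_force: [0.4, 0.2, -0.8]
gripper_width: 0.55
grasp_force: 47.5
```

>>> carry_out(
  deltas=[
    [[0.0414,-0.0155,0,0,0,0],[0.0414,-0.0155,0,0,0,0],[0.0414,-0.0155,0,0,0,0],[0.0414,-0.0155,0,0,0,0],[0.0414,-0.0155,0,0,0,0],[0.0414,-0.0155,0,0,0,0],[0.0414,-0.0155,0,0,0,0],[0.0414,-0.0155,0,0,0,0],[0,0,0,0,0,0],[0,0,0,0,0,0]],
  ],
)

```text
time: 33.67
position: [0.6351, -0.0781, 0.167]
eef_rot: [2.86, 1.298, 0.001]
wrist_force: [-0.2, -0.2, -0.7]
gripper_width: 0.552
grasp_force: 47.5
```

```bash
python3 - <<'E'
from h import *
im,C=cam("wrist")
print(robot.mark_of("wrist","soap_bar"),robot.mark_of("wrist","soap_dish"))
go(.636,-.078,.033,48.8); print(robot.get_state()["wrist_force"])
cv2.imwrite("pics/w11.png",im)
E
```

```text
[{'position': [0.6368, -0.0773, 0.1419], 'confidence': 0.92}] [{'position': [0.6404, -0.0752, -0.0014], 'confidence': 0.95}]
pos [ 0.6351 -0.0791  0.1676] yaw 48.69 level [ 0.1  -0.05 -0.  ] turn -0.11 q6  124.0 -> 124.0 shift [ 0.0014 -0.      0.1346] w 0.551 f 47.4885892868042
[-0.1266  0.8296 -0.6375]
```

View pics/w11.png

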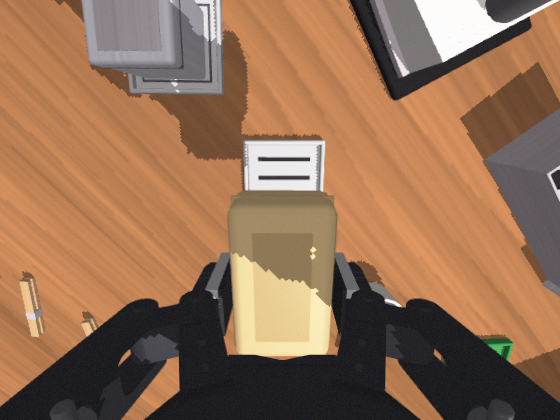

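The soap is aligned over the dish, whose slots show at (285,160) and (285,178). I'll lower it.

>>> carry_out(
  deltas=[
    [[0.001,0,0.045,0,0,0],[0,0,0.045,0,0,0],[0,0,0.027,0,0,0],[0,0,0.012,0,0,0],[0,0,0.004,0,0,0],[0,0,0,0,0,0],[0,0,0,0,0,0]],
  ],
)

```text
time: 34.7
position: [0.6373, -0.0775, 0.0362]
eef_rot: [2.859, 1.296, 0.006]
wrist_force: [-0.1, 0.1, -0.7]
gripper_width: 0.553
grasp_force: 47.5
```

>>> carry_out(
  deltas=[
    [[0,0,0.001,0,0,0],[0,0,0.001,0,0,0],[0,0,0,0,0,0]],
  ],
)

```text
time: 35.08
position: [0.6364, -0.0773, 0.0328]
eef_rot: [2.86, 1.297, 0.003]
wrist_force: [0.6, -0.2, -1.3]
gripper_width: 0.553
grasp_force: 47.5
```

>>> carry_out(
  deltas=[
    [[0,0,0.001,0,0,0],[0,0,0,0,0,0]],
  ],
)

```text
time: 35.33
position: [0.6364, -0.0774, 0.0316]
eef_rot: [2.86, 1.297, 0.003]
wrist_force: [0.3, -0.5, -1.5]
gripper_width: 0.551
grasp_force: 47.5
```

>>> carry_out(
  deltas=[
    [[0,0,0.001,0,0,0],[0,0,0,0,0,0]],
  ],
)

```text
time: 35.58
position: [0.6366, -0.0774, 0.0311]
eef_rot: [2.86, 1.297, 0.004]
wrist_force: [-2.1, 1.2, 2.1]
gripper_width: 0.553
grasp_force: 47.8
```

>>> carry_out(
  deltas=[
    [[0,0,0,0,0,0],[0,0,0,0,0,0],[0,0,0,0,0,0],[0,0,-0.02,0,0,0],[0,0,-0.04,0,0,0],[0,0,-0.05,0,0,0],[0,0,-0.06,0,0,0],[-0.04,0.005,-0.02,0,0,0],[-0.05,0.01,0,0,0,0],[-0.05,0.01,0,0,0,0],[-0.05,0.01,0,0,0,0],[0,0,0,0,0,0],[0,0,0,0,0,0]],
  ],
  fingers=1,
)

```text
time: 37.2
position: [0.5372, -0.2432, 0.2207]
eef_rot: [2.861, 1.296, 0.004]
wrist_force: [0.2, 0.4, 0.6]
gripper_width: 0.996
grasp_force: 0.0
```

```bash
python3 - <<'E'
from h import *
im,C=cam("top"); w,Cw=cam("wrist")
t=ortho(im,C,.01,.52,.04,.16,.4,1.0)
d=ortho(w,Cw,.037,.636,-.078,.07,.07,.5)
out=np.zeros((600,800,3),np.uint8); out[:320]=t; out[320:600,:280]=d
out[320:600,300:580]=ortho(im,C,.01,.398,-.288,.07,.07,.5)
cv2.imwrite("pics/fin.png",out)
for q in("stain_bottle","powder_tub","tablet_tin","soap_bar","padlock","scoop"): print(q,[(np.round(x["position"],3),x["confidence"]) for x in robot.mark_of("top",q)[:1]])
E
```

```text
stain_bottle []
powder_tub [(array([0.516, 0.376, 0.004]), 0.68)]
tablet_tin [(array([0.651, 0.084, 0.   ]), 0.77)]
soap_bar [(array([ 0.636, -0.079,  0.005]), 0.95)]
padlock [(array([ 0.594,  0.24 , -0.004]), 0.71)]
scoop [(array([ 0.607, -0.249, -0.002]), 0.91)]
```

View pics/fin.png

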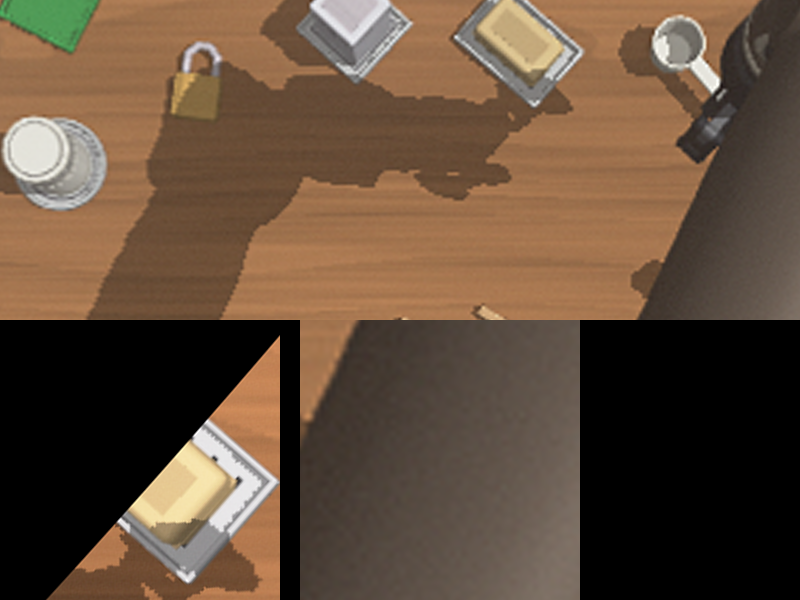

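The tub at (55,165), the tin at (352,30) and the soap at (518,40) all sit in their grey trays, the tin and soap square with theirs. The padlock and scoop haven't moved. The arm hides the bottle here, so I'll check it with the scene camera before handing in.

```bash
python3 - <<'E'
from h import *
robot.camera("scene"); r=robot.mark_of("scene","stain_bottle"); print(r)
if not r or abs(np.array(r[0]["position"])-[.398,-.288,.003]).max()<.012: print(robot.sign_off())
E
```

```text
[{'position': [0.3988, -0.2912, 0.0029], 'confidence': 0.71}]
the job is handed in; nothing more can be done
None
```

All four supplies are in their grey trays, placed in the order asked, with the tin and soap square with theirs. The camera checks show the scoop and padlock unmoved, and the job is handed in.

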